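# Change the nozzle of the dosing valve and hold it home

### The job

Change the nozzle of the dosing valve: lift the worn nozzle out of the valve and stand it upright in the wash tray without dropping it, then take the spare one from the table, put its round stub into the valve and press it straight down against the sprung plunger until its flange sits flush on the steel ring. Finish while still holding it pressed home there, so that I can do up the two side screws: push firmly enough that the flange bears on the ring, but do not force it (some 15 N in all is right), and leave everything else where it is.

Things in the scene. Friction and masses are not known exactly. Their poses are not given: they have to be found in the camera images.
- dosing_valve: Steel dosing valve on a fixed stand, outlet up: foot plate 124 (x) x 96 (y) x 10 mm, round column, on top the outlet ring. Two knurled retaining thumbscrews, backed out, stick out of the ring at its own +y and -y (to 56 mm from the axis, 59 to 75 mm above the table); capped inlet low at its +x. Origin on the bore's axis at table height; z up.
- seat (a point): Centre of the seat: on the bore's axis, level with the flat top of the outlet ring (78 mm above the table), z up. A nozzle that is home has the underside of its flange at this height.
- valve_plunger (a joint): Sprung brass plunger (25 mm disc) in the bore, pushed straight down by the nozzle's stub; m, 0 = fully up (its flat top 6 mm below the seat face), 0.010 = pressed by a nozzle whose flange is on the seat. Its spring pushes up with 3 N at 0 and 9 N at 0.010 and lifts the nozzle again when let go.
- spare_nozzle_mid (a point): Spare nozzle, white plastic, loose, standing on its stub left of the valve; 74 mm high, round, from below: stub 30 mm wide, 16 long (foot bevelled 3); flange 47 wide, 6 thick (16 to 22 mm up); smooth cylinder 34 wide to grip (22 to 48); cone to a 14 mm tip. About 60 g. Point on its axis half-way up: 37 mm above the stub's end, 21 above the flange's underside; z to the tip.
- worn_nozzle_mid (a point): The worn dosing nozzle, the same shape and size as the spare one; at the start it stands loose in the valve's bore on the raised plunger, stub 6 mm deep, tip up. The point is on its axis half-way up, 37 mm above the stub's end; z is its axis, towards the tip.
- wash_tray: Shallow open steel tray, 160 (x) x 250 (y) mm, walls 20 mm high with a rolled rim, floor 3 mm above the table, fixed. Origin at the centre of its underside, z up. A small ring cutter and a piping nozzle stand in the end at its own -y (up to y = -63 mm); the rest is empty.
- tray_space (a point): Point on the tray's floor in the middle of its empty part, 50 mm from the tray's centre towards its +y.
- piping_nozzle: Bystander: steel piping nozzle, a cone 39 mm wide and 50 mm high, standing left of the valve, loose. Origin at the centre of its underside.
- ring_cutter: Bystander: steel ring cutter, 51 mm in diameter, 35 mm high, standing left of the valve, loose. Origin at the centre of its underside.
- spanner: Bystander: flat steel spanner, 34 x 193 x 6 mm, lying on the table between the robot and the valve, loose. Origin at the centre of its underside, its length along its y.
- outlet_ring: The valve's steel outlet ring, 76 mm in diameter, 52 to 78 mm above the table; its flat top face is the seat. In its middle an upright bore, 31.6 mm in diameter, top edge bevelled by 2 mm, 22 mm deep. Fixed part of the valve; its origin is the valve's origin (bore's axis, table height), z up.
Things that resemble listed ones, but are neither listed nor needed, are in the scene too. Leave any blue or orange look-alike of the part that bears spare_nozzle_mid alone.

How it is judged (in metres and radians):
On the way, in this order (a step that is already met when the one before it is completed fails the run):
1. the worn nozzle stands in the wash tray, let go (x of worn_nozzle_mid in the frame of wash_tray between -0.065 and 0.065 m and y of worn_nozzle_mid in the frame of wash_tray between -0.11 and 0.11 m and height (world z) of worn_nozzle_mid below 0.045 m and angle between worn_nozzle_mid's own z axis and vertical below 0.1 rad and contact force between the fingers and worn_nozzle below 0.1 N and linear speed of worn_nozzle below 0.02 m/s), for 0.2 s.
2. the spare nozzle's stub is in the bore and has begun to press the plunger down (horizontal distance between spare_nozzle_mid and seat below 0.004 m and angle between spare_nozzle_mid's own z axis and vertical below 0.1 rad and value of joint valve_plunger above 0.003 m), for 0.1 s.
At the end, for the whole second after the job is handed in: Still held pressed home: spare nozzle within 3 mm of the bore axis, upright to 0.06 rad, flange within 1.5 mm of the seat and bearing on it with over 1 N, plunger down over 8.5 mm, under 35 N in all, fingers on it, at rest. Worn nozzle upright (0.1 rad) on the tray floor (horizontal distance between spare_nozzle_mid and seat below 0.003 m and z of spare_nozzle_mid in the frame of seat below 0.0225 m and angle between spare_nozzle_mid's own z axis and vertical below 0.06 rad and value of joint valve_plunger above 0.0085 m and contact force between spare_nozzle and outlet_ring above 1 N and contact force between spare_nozzle and dosing_valve below 35 N and contact force between the fingers and spare_nozzle above 1 N and linear speed of spare_nozzle below 0.01 m/s and x of worn_nozzle_mid in the frame of wash_tray between -0.065 and 0.065 m and y of worn_nozzle_mid in the frame of wash_tray between -0.11 and 0.11 m and height (world z) of worn_nozzle_mid below 0.045 m and angle between worn_nozzle_mid's own z axis and vertical below 0.1 rad); the arm keeps its last pose, push and grip.
It fails at once if a nozzle is pushed on the valve with more than 50 N (contact force between any of spare_nozzle, worn_nozzle and dosing_valve above 50 N).
It fails at once if the worn nozzle is dropped (contact force between the fingers and worn_nozzle below 0.05 N and linear speed of worn_nozzle above 0.6 m/s).
It fails at once if a bystander is moved by more than 20 mm (distance of any of piping_nozzle, ring_cutter, spanner from where it was at the start of the episode above 0.02 m).
It also fails if it takes over 72 s, if anything falls off the work surface, if the arm or the gripper's body presses on something with over 40 N, if the wrist force passes 120 N, or if a joint passes its speed limit or range.

### The arm

A 7-joint arm with a two-finger parallel gripper is mounted at the origin on a cart in front of the work surface, level with it; the furniture and walls round the work are solid. World frame = base frame: x ahead of the robot, y to its left, z up, the work surface at z = 0. Lengths are in m, angles in degrees, forces in N, time in s.
With the tool pointing down it reaches from about 0.4 to 0.9 m from the base axis. Payload 5.6 kg.
Tool frame: the origin (TCP) lies at the very end of the fingers, on their centre line; the grasp point (between the pads) lies behind it (r.tcp_to_grasp is the z of the grasp point in the tool frame, in m); z points along the fingers, y is the line along which they close (so a half turn about z gives the same grasp; the last joint's range is limited). The gripper opens to 92 mm and grips with 3 to 60 N. Pads are 20 mm wide; open, the fingers measure 128 mm over their backs; the gripper's body (75 mm by 189 mm) begins 69 mm behind the grasp point.
Start: joints at [66.807, 26.786, -0.665, 91.828, 0.344, 61.387, -3.226], TCP at [0.23, -0.608, 0.215] pointing down, gripper open.
Joint ranges: [-144.91, 144.91], [-17.63, 115.5], [-89.93, 88.59], [15.96, 139.68], [-74.01, 254.01], [8.47, 105.57], [-167.45, 167.45]. Speed limits (degrees/s): [147.25, 147.25, 180, 180, 180, 180, 180].

### API

Orientations are given as a 3x3 rotation matrix whose columns are the frame's x, y, z axes.
In Python, from workcell import r, read_camera, boxes_of, regions_of gives the robot as it stands.
- The arm moves only by the shell command python3 -m jog 'ROWS'. ROWS is JSON, a list of rows, each an object of numbers: "claw": the opening, from 0 (shut) to 1 (fully open); "x", "y", "z": the shift along the tool's x, y, z in mm; "turn": the turn about the tool's z in rad. A call has 1 to 20 rows; each row is the pose to reach, as a shift and turn from the pose commanded when the call began, along the tool's axes at that moment; what a row does not reach only later rows make up. A row lasts 1/8 s, in which the tool goes at most 62.5 mm and 10.7 degrees, less where a joint would pass 70% of its speed; a pose out of reach is approached as far as the arm can. A call with a gripper value outside its range is refused whole. The fingers move at their own pace and stop on an object; the grip force is fixed at half the most. Time passes only in rows, so rows that repeat a pose let the fingers close. It gives the time, the measured TCP pose, the force, the opening and the grip force at its end, in the units of the state.
- r.read_state(): the state, without advancing time (a new reading comes with each control period).
- read_camera(name): name is "side" or "top"; returns a dict with "frame" (480x640x3 uint8, blue, green, red), "range_z" (480x640 float32, m along the optical axis (not along the pixel's ray), 0 where there is no reading), "camera_matrix" (3x3 intrinsics, pixels), "rvec" (rotation vector, rad) and "tvec" (3), from world to camera coordinates, as OpenCV has them. Camera axes: x right, y down, z forward; pixel columns grow to the right and rows downward; lengths in m; the calibration is good to about 2 mm. A picture is of the moment at which its call begins.
- r.job_done(): hands the job in; it is judged then, once.
Trained networks look in the newest picture that a camera, given by its name, has taken for a name from the list of things; names that differ only in an ending like _2 or _b are one class to them, and where a whole thing is asked for, a point or a joint stands for the part that bears it (a point fixed in the world has none). Each returns a list of dicts, best first, with "score" (0 to 1); they miss things now and then, are a little off and sometimes report something else, mostly with a low value. They report only what shows in the picture. A call takes as long as a camera call. They do not tell look-alikes from the thing itself.
- boxes_of(camera, target): "point" ([column, row] as shares, 0 to 1, of the picture: columns of its width, rows of its height, amid what is visible of it).
- regions_of(camera, target): "pixels" (480x640 bool, what is visible of it) and "point" ([column, row] as shares, 0 to 1, of the picture: columns of its width, rows of its height, amid what is visible of it).
The state is a dict: "time_s": time; "joint_pos": joint angles; "qvel": joint speeds; "joint_efforts": joint torques, N m; "ee_pos": TCP position; "orientation": TCP orientation; "contact_force": force on the tool from outside, world axes, zero at the start; "torque": the same for the moment, N m; "width": opening from 0.0 (shut) to 1.0 (fully open); "finger_force": force on a finger pad.
Only numpy, scipy, OpenCV 4.12 (cv2) and the standard library are available. Lean on these libraries where they do the work, as an engineer would, in place of code of your own. Each camera call takes 0.05 s, during which the arm holds its last target. There are 200 camera calls.

## Working session

There is one attempt and no reset: what is moved stays moved. The work goes in short steps, Python scripts to look and compute and a shell command to move; the robot and the scene stay as the last step left them, time stands still between calls to the robot, and variables do not carry over. Pictures are saved under pics/ and viewed, at most 10 in all, crops included, and the job is handed in when it is done.

```bash
ls; mkdir -p pics; cat > h.py <<'E'
import numpy as np, cv2
from workcell import r, read_camera, boxes_of, regions_of
def cloud(c):
    K=c["camera_matrix"];R,_=cv2.Rodrigues(np.array(c["rvec"],float));t=np.array(c["tvec"],float).ravel()
    z=c["range_z"];v,u=np.indices(z.shape)
    P=np.stack([(u-K[0,2])/K[0,0]*z,(v-K[1,2])/K[1,1]*z,z],-1)
    W=(P-t)@R
    W[z<=0]=np.nan
    return W
E
python3 - <<'E'
from h import *
for n in("top","side"):
    c=read_camera(n);cv2.imwrite(f"pics/{n}0.png",c["frame"]);W=cloud(c)
    R,_=cv2.Rodrigues(np.array(c["rvec"],float));print(n,(-R.T@np.array(c["tvec"]).ravel()).round(3))
    for t in("dosing_valve","outlet_ring","spare_nozzle_mid","worn_nozzle_mid","wash_tray","piping_nozzle","ring_cutter","spanner"):
        for d in regions_of(n,t)[:5]:
            m=d["pixels"];p=W[m];p=p[~np.isnan(p[:,0])]
            if len(p):print(n,t,round(d["score"],2),(np.array(d["point"])*[640,480]).round(),np.median(p,0).round(3),np.percentile(p,2,0).round(3),np.percentile(p,98,0).round(3))
s=r.read_state();print(s["time_s"],s["ee_pos"],s["orientation"],r.tcp_to_grasp)
E
```

```text
pics
top [0.377 0.024 1.312]
top dosing_valve 0.58 [332. 222.] [0.533 0.011 0.014] [ 0.481 -0.043  0.003] [0.61  0.063 0.083]
top outlet_ring 0.67 [330. 223.] [0.538 0.012 0.078] [ 0.509 -0.037  0.011] [0.58  0.059 0.092]
top outlet_ring 0.67 [318. 295.] [0.362 0.048 0.006] [ 0.337 -0.039  0.001] [0.394 0.139 0.012]
top spare_nozzle_mid 0.89 [206. 183.] [0.623 0.304 0.048] [0.608 0.289 0.018] [0.647 0.327 0.075]
top spare_nozzle_mid 0.85 [194. 270.] [0.418 0.326 0.048] [0.398 0.312 0.   ] [0.44  0.35  0.077]
top spare_nozzle_mid 0.77 [172. 240.] [0.498 0.387 0.041] [ 0.479  0.373 -0.001] [0.524 0.411 0.076]
top spare_nozzle_mid 0.56 [174. 192.] [0.595 0.376 0.042] [ 0.579  0.362 -0.002] [0.623 0.399 0.076]
top worn_nozzle_mid 0.81 [334. 209.] [0.541 0.01  0.121] [ 0.525 -0.01   0.09 ] [0.567 0.03  0.15 ]
top wash_tray 0.88 [472. 231.] [ 0.524 -0.319  0.004] [ 0.443 -0.438 -0.002] [ 0.602 -0.194  0.028]
top wash_tray 0.49 [236. 249.] [0.467 0.24  0.023] [ 0.443  0.201 -0.003] [0.487 0.257 0.039]
top piping_nozzle 0.58 [251. 186.] [0.613 0.204 0.02 ] [ 0.603  0.192 -0.001] [0.636 0.228
[... 996 characters left out ...]
 0.034 0.146]
side worn_nozzle_mid 0.19 [304. 270.] [0.53  0.035 0.024] [ 0.481 -0.036  0.001] [0.597 0.069 0.079]
side wash_tray 0.7 [373. 237.] [ 0.525 -0.31   0.005] [ 0.438 -0.437  0.001] [ 0.601 -0.184  0.033]
side piping_nozzle 0.79 [218. 301.] [0.612 0.22  0.025] [0.537 0.187 0.   ] [0.641 0.306 0.073]
side ring_cutter 0.9 [285. 328.] [0.457 0.233 0.022] [0.436 0.203 0.001] [0.483 0.251 0.036]
side spanner 0.82 [370. 311.] [0.357 0.07  0.006] [ 0.334 -0.031  0.   ] [0.389 0.145 0.008]
0.9 [ 0.23003482 -0.6079486   0.21462171] [[ 9.35296399e-01  3.53865294e-01 -6.00398941e-06]
 [ 3.53865293e-01 -9.35296398e-01 -4.83206029e-05]
 [-2.27144940e-05  4.30694824e-05 -9.99999999e-01]] -0.0187
```

View pics/top0.png

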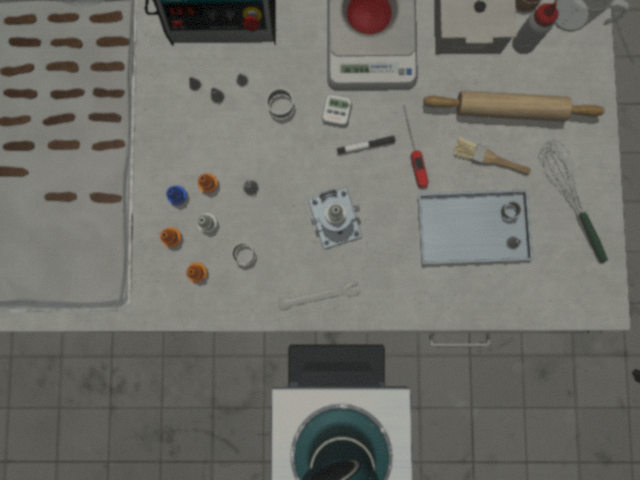

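View pics/side0.png

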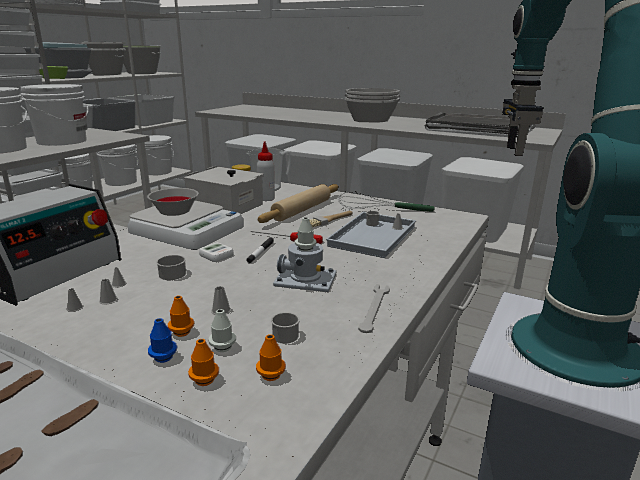

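```bash
cat >> h.py <<'E'
from scipy.optimize import least_squares
def region(cam,W,name,near,rad=.05):
    best=None
    for d in regions_of(cam,name):
        p=W[d["pixels"]];p=p[~np.isnan(p[:,0])]
        if len(p) and np.hypot(*(np.median(p,0)[:2]-near))<rad: return p
def axis(p,z0):
    h=p[:,2]-z0;k=((h>.024)&(h<.046))|((h>.050)&(h<.072));q=p[k];h=h[k]
    R=np.where(h<.048,.017,.017-(h-.048)/.026*.010)
    s=least_squares(lambda c:np.hypot(q[:,0]-c[0],q[:,1]-c[1])-R,np.median(q[:,:2],0),loss="soft_l1",f_scale=.002)
    return s.x.round(4),len(q),np.abs(s.fun).mean().round(4)
E
python3 - <<'E'
from h import *
for n in("top","side"):
    c=read_camera(n);W=cloud(c)
    for t,near,z0 in(("spare_nozzle_mid",[.53,.315],0),("worn_nozzle_mid",[.54,.015],.072)):
        p=region(n,W,t,near)
        print(n,t,None if p is None else (axis(p,z0),np.percentile(p[:,2],99)))
    f=W.reshape(-1,3);f=f[~np.isnan(f[:,0])]
    q=f[(np.hypot(f[:,0]-.54,f[:,1]-.012)<.06)&(abs(f[:,2]-.078)<.004)]
    b=cv2.minEnclosingCircle((q[:,:2]*1000).astype(np.float32));print("ringtop",len(q),b,q.mean(0).round(4),np.median(q[:,2]))
    if n=="top":
        q=f[(abs(f[:,0]-.523)<.13)&(abs(f[:,1]+.315)<.17)&(f[:,2]>.010)&(f[:,2]<.03)]
        print("tray",cv2.minAreaRect((q[:,:2]*1000).astype(np.float32)),np.percentile(q,[1,99],0))
        q=f[(abs(f[:,0]-.523)<.13)&(abs(f[:,1]+.315)<.17)&(f[:,2]>.025)]
        print("tray items",q[:,:2].min(0),q[:,:2].max(0))
        fr=c["frame"];cv2.imwrite("pics/crop1.png",cv2.resize(np.hstack([fr[150:300,130:330],fr[150:300,290:440]]),None,fx=2.2,fy=2.2))
E
```

```text
top spare_nozzle_mid ((array([0.5342, 0.3101]), 176, np.float64(0.0013)), np.float64(0.07813617205346118))
top worn_nozzle_mid ((array([0.5458, 0.0099]), 200, np.float64(0.0016)), np.float64(0.14934987362742577))
ringtop 516 ((542.8004150390625, 9.678365707397461), 55.44548797607422) [0.5446 0.0098 0.0783] 0.07833211639305536
tray ((523.271728515625, -300.6937255859375), (296.5396423339844, 259.3786926269531), 89.98639678955078) [[ 0.43684495 -0.44371755  0.01015062]
 [ 0.65113666 -0.18271474  0.02860038]]
tray items [ 0.43659596 -0.44084777] [ 0.63549213 -0.18467272]
side spare_nozzle_mid ((array([0.5333, 0.3118]), 425, np.float64(0.001)), np.float64(0.07401049548154276))
side worn_nozzle_mid ((array([0.5447, 0.0113]), 274, np.float64(0.0012)), np.float64(0.14589200285870088))
ringtop 318 ((536.7069091796875, 22.343311309814453), 47.960044860839844) [0.5374 0.025  0.0777] 0.07785072890177819
```

View pics/crop1.png

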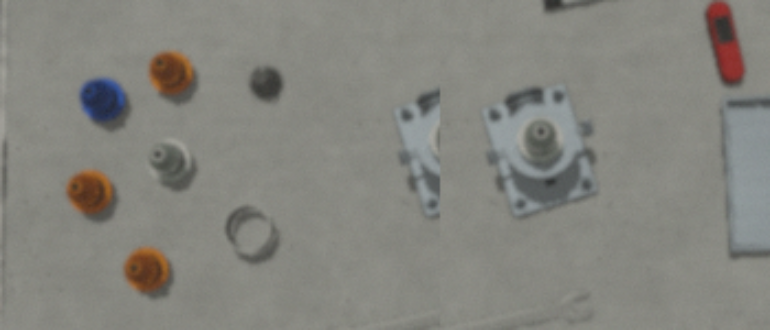

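```bash
python3 -m jog '[{"x":514,"y":-467,"z":0,"claw":1},{"x":514,"y":-467,"z":0,"claw":1},{"x":514,"y":-467,"z":0,"claw":1},{"x":514,"y":-467,"z":0,"claw":1},{"x":514,"y":-467,"z":0,"claw":1},{"x":514,"y":-467,"z":0,"claw":1},{"x":514,"y":-467,"z":0,"claw":1},{"x":514,"y":-467,"z":0,"claw":1},{"x":514,"y":-467,"z":0,"claw":1},{"x":514,"y":-467,"z":0,"claw":1},{"x":514,"y":-467,"z":0,"claw":1},{"x":514,"y":-467,"z":0,"claw":1},{"x":514,"y":-467,"z":0,"claw":1},{"x":514,"y":-467,"z":0,"claw":1},{"x":514,"y":-467,"z":40,"claw":0.85},{"x":514,"y":-467,"z":40,"claw":0.85}]'
python3 - <<'E'
from h import *
s=r.read_state();print(s["time_s"],s["ee_pos"],s["orientation"].round(3).tolist() if hasattr(s["orientation"],"round") else s["orientation"],s["joint_pos"],s["width"],s["contact_force"])
c=read_camera("side");cv2.imwrite("pics/side1.png",cv2.resize(c["frame"][130:310,200:440],None,fx=3,fy=3))
E
```

```text
1.2 [ 0.23001912 -0.60793074  0.21458439] [[0.935, 0.354, -0.0], [0.354, -0.935, 0.0], [-0.0, -0.0, -1.0]] [66.80852121 26.78594367 -0.66526628 91.8287854   0.3429229  61.3878723
 -3.2261214 ] 1.0005081384163634 [ 0.02123509 -0.03787632 -0.48585744]invalid input
```

View pics/side1.png

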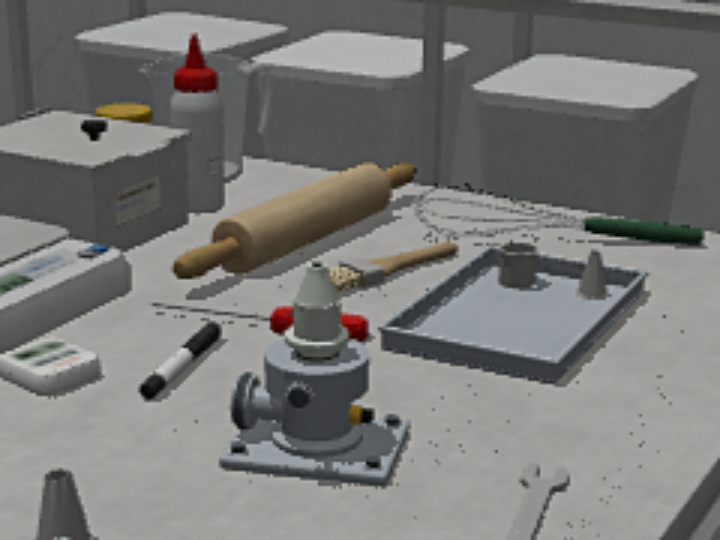

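The picture shows the arm hasn't moved: the call was refused. The worn nozzle is in the valve (318,330 in the crop) and the tray is at (515,310). The rows probably need every key, so I'll add `turn`.

```bash
python3 -m jog '[{"claw":1,"x":514,"y":-467,"z":0,"turn":0},{"claw":1,"x":514,"y":-467,"z":0,"turn":0},{"claw":1,"x":514,"y":-467,"z":0,"turn":0},{"claw":1,"x":514,"y":-467,"z":0,"turn":0},{"claw":1,"x":514,"y":-467,"z":0,"turn":0},{"claw":1,"x":514,"y":-467,"z":0,"turn":0},{"claw":1,"x":514,"y":-467,"z":0,"turn":0},{"claw":1,"x":514,"y":-467,"z":0,"turn":0},{"claw":1,"x":514,"y":-467,"z":0,"turn":0},{"claw":1,"x":514,"y":-467,"z":0,"turn":0},{"claw":1,"x":514,"y":-467,"z":0,"turn":0},{"claw":1,"x":514,"y":-467,"z":0,"turn":0},{"claw":1,"x":514,"y":-467,"z":0,"turn":0},{"claw":1,"x":514,"y":-467,"z":40,"turn":0},{"claw":1,"x":514,"y":-467,"z":40,"turn":0}]'
python3 - <<'E'
from h import *
s=r.read_state();print(s["time_s"],s["ee_pos"],s["orientation"].round(3).tolist(),s["joint_pos"].round(1),s["width"],s["contact_force"].round(1))
E
```

```text
time_s: 3.12
ee_pos: [0.5429, 0.0082, 0.1724]
orientation: [[0.936, 0.351, -0.006], [0.351, -0.936, -0.001], [-0.006, -0.001, -1.0]]
contact_force: [0.0, -0.1, -0.2]
width: 0.997
finger_force: 0.0
3.125 [0.5429189  0.00818543 0.17239249] [[0.936, 0.351, -0.006], [0.351, -0.936, -0.001], [-0.006, -0.001, -1.0]] [ 12.6  21.4 -20.9 107.8   9.4  52.8 -82.2] 0.9965250716044404 [ 0.  -0.1 -0.2]
```

```bash
python3 -m jog '[{"claw":1,"x":0,"y":0,"z":0,"turn":0},{"claw":1,"x":0,"y":0,"z":0,"turn":0}]'
python3 - <<'E'
from h import *
s=r.read_state();print(s["time_s"],s["ee_pos"],s["orientation"].round(3).tolist())
c=read_camera("side");cv2.imwrite("pics/side2.png",cv2.resize(c["frame"][150:310,210:410],None,fx=3.5,fy=3.5))
E
```

```text
time_s: 3.38
ee_pos: [0.5463, 0.0102, 0.176]
orientation: [[0.936, 0.353, 0.002], [0.353, -0.936, -0.0], [0.002, 0.001, -1.0]]
contact_force: [-0.1, -0.5, 0.6]
width: 1.0
finger_force: 0.0
3.375 [0.54630777 0.01018956 0.1760404 ] [[0.936, 0.353, 0.002], [0.353, -0.936, -0.0], [0.002, 0.001, -1.0]]
```

View pics/side2.png

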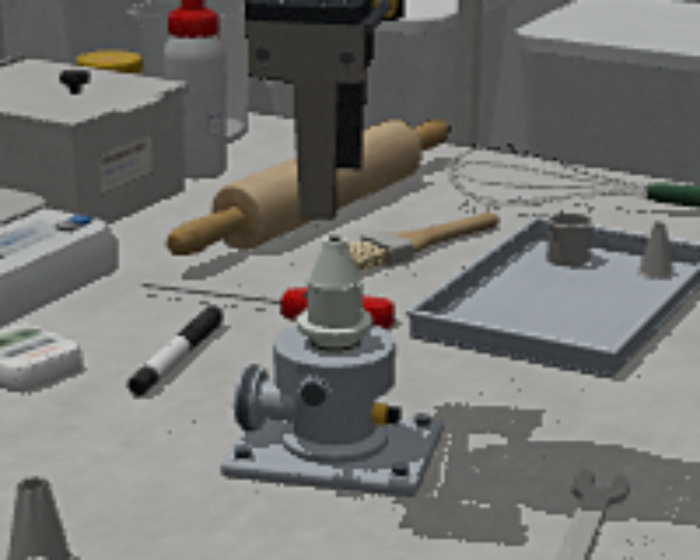

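The open fingers (front 318,215; rear 350,165) straddle the nozzle tip at (335,240). I'll go down and grip.

```bash
python3 -m jog '[{"claw":1,"x":0,"y":0,"z":40,"turn":0},{"claw":1,"x":0,"y":0,"z":76,"turn":0},{"claw":1,"x":0,"y":0,"z":76,"turn":0},{"claw":1,"x":0,"y":0,"z":76,"turn":0},{"claw":0.2,"x":0,"y":0,"z":76,"turn":0},{"claw":0.2,"x":0,"y":0,"z":76,"turn":0},{"claw":0.2,"x":0,"y":0,"z":76,"turn":0},{"claw":0.2,"x":0,"y":0,"z":76,"turn":0},{"claw":0.2,"x":0,"y":0,"z":76,"turn":0},{"claw":0.2,"x":0,"y":0,"z":76,"turn":0}]'
```

```text
time_s: 4.68
ee_pos: [0.5455, 0.0108, 0.0985]
orientation: [[0.935, 0.354, -0.0], [0.354, -0.935, -0.0], [-0.0, -0.0, -1.0]]
contact_force: [0.2, 0.3, -0.0]
width: 0.373
finger_force: 0.5
```

```bash
python3 -m jog '[{"claw":0.2,"x":0,"y":0,"z":0,"turn":0},{"claw":0.2,"x":0,"y":0,"z":0,"turn":0},{"claw":0.2,"x":0,"y":0,"z":-15,"turn":0},{"claw":0.2,"x":0,"y":0,"z":-50,"turn":0},{"claw":0.2,"x":-15,"y":30,"z":-90,"turn":0},{"claw":0.2,"x":-35,"y":73,"z":-90,"turn":0},{"claw":0.2,"x":-57,"y":120,"z":-90,"turn":0},{"claw":0.2,"x":-80,"y":168,"z":-90,"turn":0},{"claw":0.2,"x":-102,"y":215,"z":-90,"turn":0},{"claw":0.2,"x":-118,"y":248,"z":-80,"turn":0},{"claw":0.2,"x":-123,"y":259,"z":-40,"turn":0},{"claw":0.2,"x":-123,"y":259,"z":5,"turn":0},{"claw":0.2,"x":-123,"y":259,"z":40,"turn":0},{"claw":0.2,"x":-123,"y":259,"z":57,"turn":0},{"claw":0.2,"x":-123,"y":259,"z":57,"turn":0}]'
python3 - <<'E'
from h import *
c=read_camera("side");cv2.imwrite("pics/side3.png",cv2.resize(c["frame"][150:310,300:500],None,fx=3.5,fy=3.5))
W=cloud(c);p=region("side",W,"worn_nozzle_mid",[.522,-.275])
if p is not None:print(np.percentile(p,[2,50,98],0).round(3))
E
```

```text
time_s: 6.55
ee_pos: [0.522, -0.2748, 0.0414]
orientation: [[0.935, 0.354, -0.001], [0.354, -0.935, 0.001], [-0.001, -0.001, -1.0]]
contact_force: [0.6, -1.0, 1.0]
width: 0.362
finger_force: 30.0
[[ 0.499 -0.289  0.016]
 [ 0.509 -0.263  0.036]
 [ 0.541 -0.25   0.067]]
```

View pics/side3.png

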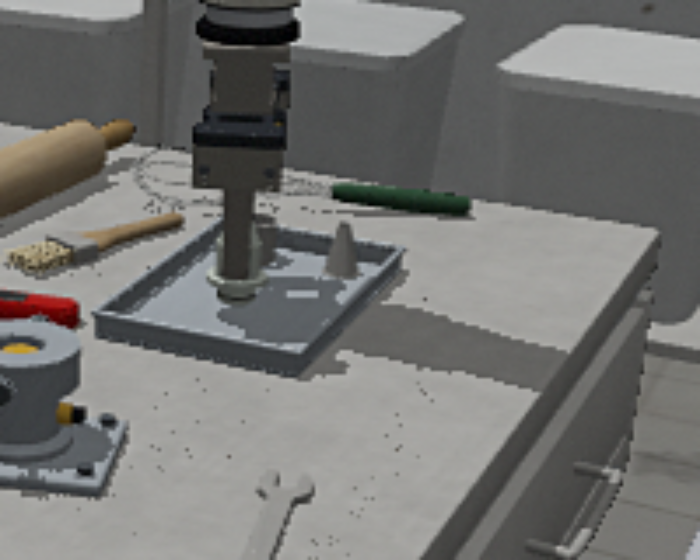

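The nozzle is held over the empty part of the tray (flange at 237,283), clear of the items at (262,240) and (342,255). Lowering gently.

```bash
python3 -m jog '[{"claw":0.2,"x":0,"y":0,"z":4,"turn":0},{"claw":0.2,"x":0,"y":0,"z":8,"turn":0},{"claw":0.2,"x":0,"y":0,"z":10,"turn":0},{"claw":0.2,"x":0,"y":0,"z":11,"turn":0},{"claw":0.2,"x":0,"y":0,"z":11,"turn":0}]'
```

```text
time_s: 7.28
ee_pos: [0.5221, -0.275, 0.0305]
orientation: [[0.935, 0.354, -0.0], [0.354, -0.935, 0.0], [-0.0, -0.0, -1.0]]
contact_force: [-0.4, 0.2, -0.1]
width: 0.361
finger_force: 30.0
```

```bash
python3 -m jog '[{"claw":0.2,"x":0,"y":0,"z":1,"turn":0},{"claw":0.2,"x":0,"y":0,"z":1.5,"turn":0},{"claw":0.2,"x":0,"y":0,"z":1.5,"turn":0}]'
```

```text
time_s: 7.65
ee_pos: [0.5223, -0.275, 0.0294]
orientation: [[0.935, 0.354, 0.0], [0.354, -0.935, -0.0], [0.0, 0.0, -1.0]]
contact_force: [-0.8, 1.0, 3.6]
width: 0.36
finger_force: 30.0
```

```bash
python3 -m jog '[{"claw":0.6,"x":0,"y":0,"z":1,"turn":0},{"claw":0.6,"x":0,"y":0,"z":1,"turn":0},{"claw":0.6,"x":0,"y":0,"z":1,"turn":0},{"claw":0.6,"x":0,"y":0,"z":1,"turn":0},{"claw":0.6,"x":0,"y":0,"z":-20,"turn":0},{"claw":0.6,"x":0,"y":0,"z":-70,"turn":0},{"claw":0.6,"x":0,"y":0,"z":-130,"turn":0}]'
python3 - <<'E'
from h import *
for n in("side","top"):
    c=read_camera(n);W=cloud(c);p=region(n,W,"worn_nozzle_mid",[.522,-.275])
    if p is not None:print(n,np.percentile(p,[2,50,98],0).round(3).tolist(),axis(p,.003))
print(r.read_state()["joint_pos"].round(1))
E
```

```text
time_s: 8.52
ee_pos: [0.5213, -0.2747, 0.1595]
orientation: [[0.935, 0.354, -0.002], [0.354, -0.935, 0.001], [-0.002, -0.002, -1.0]]
contact_force: [0.6, -0.4, 0.1]
width: 0.599
finger_force: 0.0
[ 36.2  25.6 -15.  102.5   8.1  52.8 -51.6]
```

```bash
python3 -m jog '[{"claw":0.65,"x":20,"y":-45,"z":-30,"turn":0},{"claw":0.65,"x":40,"y":-100,"z":-30,"turn":0},{"claw":0.65,"x":63,"y":-157,"z":-30,"turn":-0.1},{"claw":0.65,"x":86,"y":-214,"z":-30,"turn":-0.2},{"claw":0.65,"x":109,"y":-271,"z":-30,"turn":-0.3},{"claw":0.65,"x":132,"y":-328,"z":-30,"turn":-0.4},{"claw":0.65,"x":155,"y":-385,"z":-30,"turn":-0.5},{"claw":0.65,"x":178,"y":-442,"z":-30,"turn":-0.6},{"claw":0.65,"x":200,"y":-499,"z":-30,"turn":-0.6},{"claw":0.65,"x":214,"y":-535,"z":-10,"turn":-0.6},{"claw":0.65,"x":218,"y":-544,"z":20,"turn":-0.6},{"claw":0.65,"x":218,"y":-544,"z":30,"turn":-0.6},{"claw":0.65,"x":218,"y":-544,"z":30,"turn":-0.6},{"claw":0.65,"x":218,"y":-544,"z":30,"turn":-0.6}]'
python3 - <<'E'
from h import *
print(r.read_state()["joint_pos"].round(1))
c=read_camera("top");a=c["frame"][170:290,400:560];W=cloud(c)
print([(d["score"],d["point"]) for d in regions_of("top","worn_nozzle_mid")])
q=W[190:270,415:500].reshape(-1,3);q=q[(q[:,2]>.03)];print(np.nanpercentile(q,[2,50,98],0).round(3).tolist(), len(q)); q=q[(abs(q[:,0]-.522)<.03)&(abs(q[:,1]+.275)<.03)];print(axis(q,.003))
c=read_camera("side");W=cloud(c)
p=region("side",W,"spare_nozzle_mid",[.534,.311],.03);print(axis(p,0) if p is not None else None)
cv2.imwrite("pics/s4.png",np.hstack([cv2.resize(a,(400,300)),cv2.resize(c["frame"][240:390,120:320],(400,300))]))
E
```

```text
time_s: 10.48
ee_pos: [0.5342, 0.3101, 0.1297]
orientation: [[0.573, 0.819, 0.001], [0.819, -0.573, 0.0], [0.001, 0.001, -1.0]]
contact_force: [-0.2, -0.3, -1.1]
width: 0.65
finger_force: 0.0
[-11.2  32.9 -29.9  99.   19.8  53.3 -84.2]
[(0.63, [0.7156, 0.4654])]
[[0.506, -0.29, 0.031], [0.52, -0.27, 0.058], [0.537, -0.258, 0.081]] 211
(array([ 0.5226, -0.2762]), 160, np.float64(0.0011))
(array([0.5334, 0.3117]), 428, np.float64(0.001))
```

View pics/s4.png

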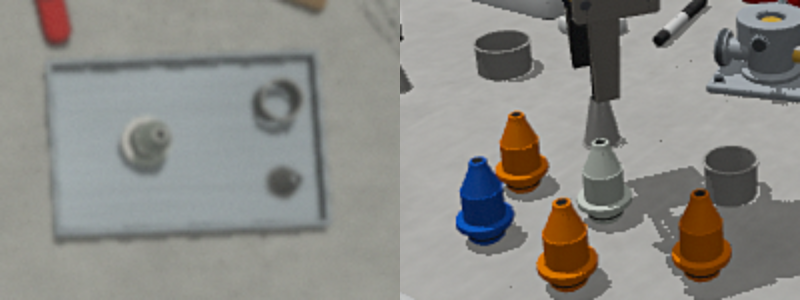

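Left half: the worn nozzle stands upright in the tray (145,142). Right half: the white spare (600,180) is directly below the gripper, with orange and blue ones around it. Descending on the white one.

```bash
python3 -m jog '[{"claw":0.65,"x":0.5,"y":-1,"z":30,"turn":0},{"claw":0.65,"x":0.5,"y":-1,"z":60,"turn":0},{"claw":0.65,"x":0.5,"y":-1,"z":90,"turn":0},{"claw":0.65,"x":0.5,"y":-1,"z":105,"turn":0},{"claw":0.65,"x":0.5,"y":-1,"z":105,"turn":0},{"claw":0.65,"x":0.5,"y":-1,"z":105,"turn":0},{"claw":0.2,"x":0.5,"y":-1,"z":105,"turn":0},{"claw":0.2,"x":0.5,"y":-1,"z":105,"turn":0},{"claw":0.2,"x":0.5,"y":-1,"z":105,"turn":0},{"claw":0.2,"x":0.5,"y":-1,"z":105,"turn":0},{"claw":0.2,"x":0.5,"y":-1,"z":105,"turn":0},{"claw":0.2,"x":0.5,"y":-1,"z":105,"turn":0}]'
```

```text
time_s: 12.18
ee_pos: [0.5333, 0.312, 0.0245]
orientation: [[0.572, 0.82, 0.001], [0.82, -0.572, 0.0], [0.0, 0.0, -1.0]]
contact_force: [0.0, -0.7, 5.6]
width: 0.364
finger_force: 30.0
```

```bash
python3 -m jog '[{"claw":0.2,"x":0,"y":0,"z":-10,"turn":0},{"claw":0.2,"x":0,"y":0,"z":-50,"turn":0},{"claw":0.2,"x":0,"y":0,"z":-100,"turn":0},{"claw":0.2,"x":-24,"y":18,"z":-120,"turn":0},{"claw":0.2,"x":-58,"y":44,"z":-120,"turn":0},{"claw":0.2,"x":-98,"y":74,"z":-120,"turn":0},{"claw":0.2,"x":-138,"y":105,"z":-120,"turn":0},{"claw":0.2,"x":-178,"y":135,"z":-120,"turn":0},{"claw":0.2,"x":-215,"y":163,"z":-120,"turn":0},{"claw":0.2,"x":-235,"y":178,"z":-115,"turn":0},{"claw":0.2,"x":-240,"y":182,"z":-95,"turn":0},{"claw":0.2,"x":-240,"y":182,"z":-86,"turn":0},{"claw":0.2,"x":-240,"y":182,"z":-86,"turn":0},{"claw":0.2,"x":-240,"y":182,"z":-86,"turn":0}]'
python3 - <<'E'
from h import *
c=read_camera("side");W=cloud(c)
p=region("side",W,"spare_nozzle_mid",[.545,.011],.04);p2=region("side",W,"worn_nozzle_mid",[.545,.011],.04)
for q in(p,p2):
    if q is not None:print(np.percentile(q,[2,50,98],0).round(3).tolist(),axis(q,.086))
cv2.imwrite("pics/s5.png",cv2.resize(c["frame"][170:300,230:390],(800,600),interpolation=cv2.INTER_CUBIC))
E
```

```text
time_s: 13.92
ee_pos: [0.5453, 0.0119, 0.1106]
orientation: [[0.571, 0.821, 0.001], [0.821, -0.571, 0.0], [0.001, 0.0, -1.0]]
contact_force: [-0.2, 0.7, -0.9]
width: 0.361
finger_force: 30.0
[[0.522, 0.012, 0.091], [0.545, 0.027, 0.109], [0.561, 0.036, 0.156]] (array([0.5444, 0.0119]), 95, np.float64(0.001))
```

View pics/s5.png

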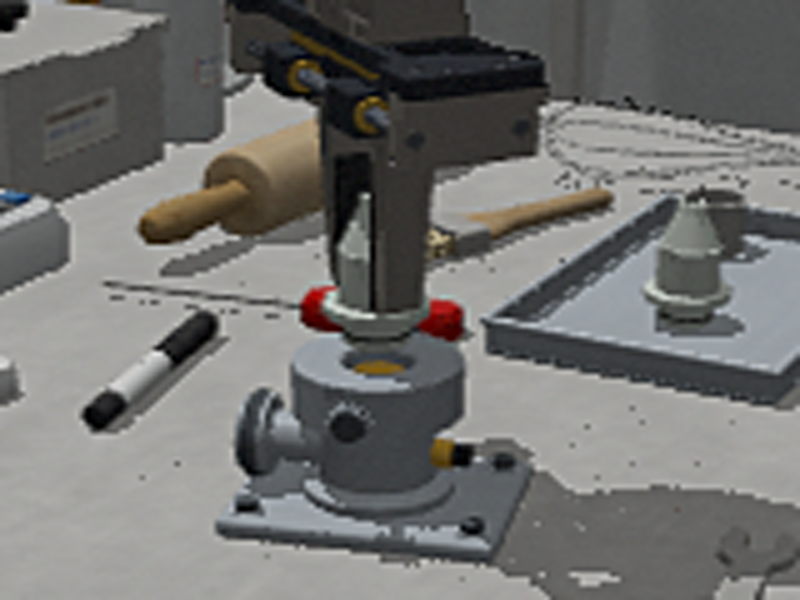

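The spare's stub (375,335) hangs centred over the bore (378,362), and the worn nozzle stands upright in the tray (690,260). Lowering into the bore.

```bash
python3 -m jog '[{"claw":0.2,"x":0,"y":0,"z":4,"turn":0},{"claw":0.2,"x":0,"y":0,"z":8,"turn":0},{"claw":0.2,"x":0,"y":0,"z":10,"turn":0},{"claw":0.2,"x":0,"y":0,"z":12,"turn":0},{"claw":0.2,"x":0,"y":0,"z":12,"turn":0}]'
```

```text
time_s: 14.7
ee_pos: [0.5449, 0.0109, 0.0979]
orientation: [[0.572, 0.82, -0.0], [0.82, -0.572, 0.0], [-0.0, -0.0, -1.0]]
contact_force: [0.5, -0.8, -0.3]
width: 0.36
finger_force: 30.0
```

```bash
python3 -m jog '[{"claw":0.2,"x":0,"y":0,"z":2,"turn":0},{"claw":0.2,"x":0,"y":0,"z":4,"turn":0},{"claw":0.2,"x":0,"y":0,"z":6,"turn":0},{"claw":0.2,"x":0,"y":0,"z":6,"turn":0},{"claw":0.2,"x":0,"y":0,"z":6,"turn":0}]'
```

```text
time_s: 15.32
ee_pos: [0.5452, 0.011, 0.0923]
orientation: [[0.572, 0.82, 0.001], [0.82, -0.572, -0.0], [0.0, 0.0, -1.0]]
contact_force: [-0.7, 0.1, 4.1]
width: 0.363
finger_force: 30.0
```

```bash
python3 -m jog '[{"claw":0.2,"x":0,"y":0,"z":2,"turn":0},{"claw":0.2,"x":0,"y":0,"z":4,"turn":0},{"claw":0.2,"x":0,"y":0,"z":5.5,"turn":0},{"claw":0.2,"x":0,"y":0,"z":5.5,"turn":0},{"claw":0.2,"x":0,"y":0,"z":5.5,"turn":0}]'
```

```text
time_s: 15.95
ee_pos: [0.5452, 0.011, 0.087]
orientation: [[0.572, 0.82, 0.001], [0.82, -0.572, -0.0], [0.0, 0.001, -1.0]]
contact_force: [-1.0, -0.3, 7.4]
width: 0.363
finger_force: 30.0
```

```bash
python3 -m jog '[{"claw":0.2,"x":0,"y":0,"z":0.5,"turn":0},{"claw":0.2,"x":0,"y":0,"z":1,"turn":0},{"claw":0.2,"x":0,"y":0,"z":1,"turn":0},{"claw":0.2,"x":0,"y":0,"z":1,"turn":0}]'
```

```text
time_s: 16.45
ee_pos: [0.5453, 0.011, 0.0864]
orientation: [[0.572, 0.82, 0.001], [0.82, -0.572, -0.0], [0.0, 0.001, -1.0]]
contact_force: [-2.2, -1.0, 10.1]
width: 0.361
finger_force: 30.0
```

```bash
python3 -m jog '[{"claw":0.2,"x":0,"y":0,"z":0.5,"turn":0},{"claw":0.2,"x":0,"y":0,"z":0.5,"turn":0},{"claw":0.2,"x":0,"y":0,"z":0.5,"turn":0}]'
```

```text
time_s: 16.82
ee_pos: [0.5453, 0.011, 0.0864]
orientation: [[0.572, 0.82, 0.001], [0.82, -0.572, -0.001], [-0.0, 0.001, -1.0]]
contact_force: [-3.9, -0.5, 14.6]
width: 0.363
finger_force: 30.0
```

```bash
python3 -m jog '[{"claw":0.2,"x":0,"y":0,"z":0,"turn":0},{"claw":0.2,"x":0,"y":0,"z":0,"turn":0},{"claw":0.2,"x":0,"y":0,"z":0,"turn":0},{"claw":0.2,"x":0,"y":0,"z":0,"turn":0}]'
python3 - <<'E'
from h import *
c=read_camera("side")
cv2.imwrite("pics/s6.png",cv2.resize(c["frame"][170:300,230:390],(800,600),interpolation=cv2.INTER_CUBIC))
E
```

```text
time_s: 17.32
ee_pos: [0.5453, 0.011, 0.0864]
orientation: [[0.572, 0.82, 0.001], [0.82, -0.572, -0.001], [-0.0, 0.001, -1.0]]
contact_force: [-3.4, -0.6, 15.5]
width: 0.364
finger_force: 30.0
```

View pics/s6.png

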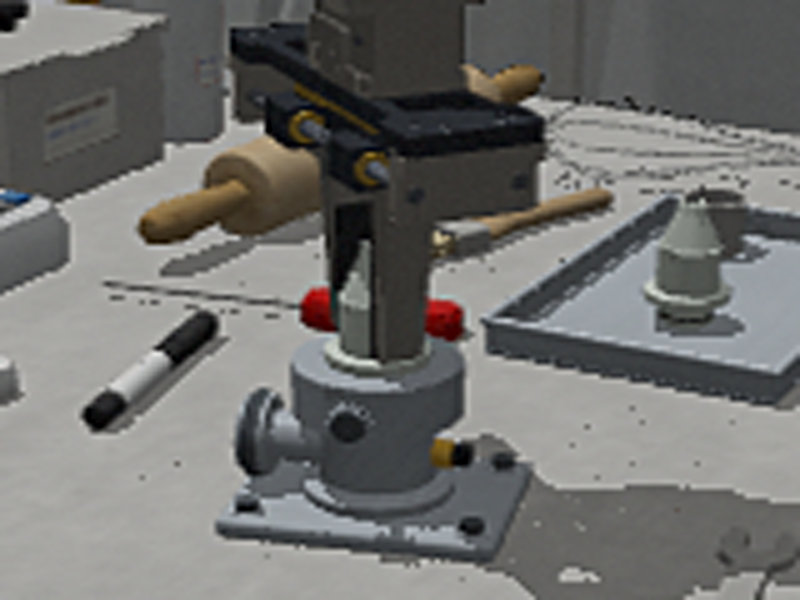

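The flange (375,355) sits flush on the ring, the push holds steady at about 15 N, and the worn nozzle stands in the tray (690,260). Handing in.

```bash
python3 -c "
from workcell import r
print(r.job_done())"
```

```text
the job is handed in; nothing more can be done
None
```

The worn nozzle stands upright in the wash tray. The spare is in the valve with its flange flush on the ring, still held down with about 15 N, and the job is handed in (no verdict was returned).

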